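# Cover the open heating well, boss down and knob up

## Robot

A 7-joint arm with a two-finger parallel gripper is mounted at the origin on the work surface. World frame = base frame: x ahead of the robot, y to its left, z up, the work surface at z = 0. Lengths are in m, angles in rad, forces in N, time in s.
With the tool pointing down it reaches from about 0.35 to 0.9 m from the base axis. Payload 8.1 kg.
Tool frame: the origin (TCP) lies at the very end of the fingers, on their centre line; the grasp point (between the pads) lies 19 mm behind it (arm.grip_depth is the distance from the TCP to the grasp point, in m); x points along the fingers, z is the direction in which the jaws open and shut, and the axes are right-handed (so a half turn about x gives the same grasp; the last joint's range is limited). The gripper opens to 92 mm and grips with 3 to 60 N. Pads are 19 mm wide; open, the fingers measure 130 mm over their backs; the gripper's body (75 mm by 190 mm) begins 47 mm behind the grasp point.
Start: joints at [1.169, 0.434, 0.025, 1.573, -0.012, 1.134, -0.075], TCP at [0.184, -0.597, 0.227] pointing down, gripper open.
Joint ranges: [-2.62, 2.62], [-0.44, 2.09], [-1.27, 1.32], [0.08, 2.57], [-1.32, 4.46], [0.12, 2], [-2.74, 2.74]. Speed limits (rad/s): [2.22, 2.22, 3.01, 3.01, 3.14, 3.14, 3.14].

## Interface

Orientations are given as a rotation vector (axis times angle).
In Python, from cell import status, cams, arm gives the robot as it stands. The module is installed in compiled form; this text tells all that it offers.
- The arm moves only by the tool step_arm, never from a script. Its argument "rows" is a list of rows, each a list of 7 numbers: the gripper command: -1 is fully open, 1 is shut, values between are in proportion, then the shift along the tool's x, y, z as a fraction of full scale, then the turn, a rotation vector about the tool's x, y, z as a fraction of full scale. In form: [[grip, x, y, z, rx, ry, rz], ...]. A call has 1 to 12 rows; each row is the pose to reach, as a shift and turn from the pose commanded when the call began, along the tool's axes at that moment; what a row does not reach only later rows make up. Full scale, the value 1, is 80 cm for a shift and 60 degrees for a turn. A row lasts 1/12 s, in which the tool goes at most 41.7 mm and 7.16 degrees, less where a joint would pass 70% of its speed; a pose out of reach is approached as far as the arm can. A call with a number of a shift or a turn outside -1 to 1 is refused whole. A call with a gripper value outside its range is refused whole. The fingers move at their own pace and stop on an object; "newtons" is the grip in N (left out, the last holds). Time passes only in rows, so rows that repeat a pose let the fingers close. It gives the time, the measured TCP pose, the force and the opening at its end, in the units of the state.
- status.observe(): the state, without advancing time (a new reading comes with each control period).
- cams.get_image(name): name is "scene" or "side" or "wrist"; returns a dict with "pixels" (384x512x3 uint8, red, green, blue), "range_z" (384x512 float32, m along the optical axis (not along the pixel's ray), 0 where there is no reading), "camera_matrix" (3x3 intrinsics, pixels), "eye" and "attitude" of the camera in the world; the wrist camera has in their place "tool_from_camera" (4x4, takes a point from camera to tool coordinates, whose origin is the TCP and whose axes are the tool frame's). Camera axes: x right, y down, z forward; pixel columns grow to the right and rows downward; lengths in m; the calibration is good to about 2 mm. A picture is of the moment at which its call begins: read the wrist's pose just before it.
- arm.sign_off(): hands the job in, once; it reports no verdict.
The state is a dict: "clock": time; "joints": joint angles; "dq": joint speeds; "joint_efforts": joint torques, N m; "position": TCP position; "ee_rot": TCP orientation; "force": force on the tool from outside, world axes, zero at the start; "ft_torque": the same for the moment, N m; "width": opening from 0.0 (shut) to 1.0 (fully open).
Only numpy, scipy, OpenCV 4.12 (cv2) and the standard library are available. Lean on these libraries where they do the work, as an engineer would, in place of code of your own. Each camera call takes 0.05 s, during which the arm holds its last target.

## Task

One of the two round grey heaters on the lab bench has an open well. Pick up the white cover that stands with its blue knob on top and seat it in the open well, grey boss down inside the well, blue knob up, the white disc lying flat on the heater's top, and let go. Set it down, do not drop it; leave the other cover, which stands upside down on its knob to dry, where it is.

Things in the scene. Friction and masses are not known exactly. Their poses are not given: they have to be found in the camera images.
- cover_center (a point): Centre, half-way up, of the loose cover to use, standing knob up on the bench. Round, 58 mm tall, 0.16 kg; from the bottom: grey boss 42 mm diameter, 20 mm high; white disc 80 mm diameter, 6 mm thick; blue knob 42 mm diameter, 32 mm high. z axis points boss to knob. Underside of the disc 9 mm below this point, its top 3 mm below, knob top 29 mm above. Grip the knob, fingertips above the disc.
- drying_cover_center (a point): Centre, half-way up, of a second, equal loose cover that stands upside down on its blue knob, grey boss up, 58 mm tall. z axis points up, from knob to boss. It is to be left alone.
- well_mouth (a point): Centre of the mouth of the open well, level with the flat top of its heater (80 mm above the bench). The heater is a fixed upright grey cylinder, 120 mm diameter, small black dial on its side; the well is a round hole, 58 mm diameter, 36 mm deep, dark inside. z axis up. A cover seated knob up has its boss in the well (8 mm of play all round) and its disc flat on the heater.
- closed_knob_top (a point): Top of the blue knob, 118 mm above the bench, of a second equal heater that already has its cover on (fixed, an obstacle, and an example of how it should look).
There are look-alikes about, which are no part of the job. What is shaped like the part that bears cover_center but green or purple is not meant. Leave any orange look-alike of the part that bears well_mouth alone.

How it is judged:
At the end, for the whole second after the job is handed in: The cover sits in the open well knob up: its axis within 12 mm of the well's axis, its centre 4 to 14 mm above the heater's top (9 mm when the disc lies on it), tilted by less than 7 degrees, and at rest; the other cover is within 30 mm of where it began (horizontal distance between cover_center and well_mouth below 0.012 m and z of cover_center in the frame of well_mouth between 0.004 and 0.014 m and angle between cover_center's own z axis and vertical below 0.12 rad and linear speed of cover below 0.02 m/s and distance of drying_cover_center from where it was at the start of the episode below 0.03 m); the robot touches nothing.
It fails at once if the other cover, standing on its knob, is moved by more than 30 mm or tipped over (distance of drying_cover_center from where it was at the start of the episode above 0.03 m or angle between drying_cover_center's own z axis and vertical above 0.5 rad).
It fails at once if the cover is dropped (let go from more than about 3 cm, so that it falls faster than 0.8 m/s) (contact force between the fingers and cover below 0.05 N and linear speed of cover above 0.8 m/s).
It also fails if it takes over 35 s, if anything falls off the work surface, if the arm or the gripper's body presses on something with over 40 N, if the wrist force passes 120 N, or if a joint passes its speed limit or range.

## Working session

There is one attempt and no reset: what is moved stays moved. The work goes in short steps, Python scripts to look and compute and a tool call to move; the robot and the scene stay as the last step left them, time stands still between calls to the robot, and variables do not carry over. Pictures are saved under pics/ and viewed, and the job is handed in when it is done.

Besides the shell and the picture viewer there is one more tool, called by a JSON object that holds its "name" and its "arguments", one argument or row to a line. step_arm: Moves the arm, as the interface text tells. Its arguments: {"type":"object","properties":{"rows":{"type":"array","items":{"type":"array","items":{"type":"number"}}},"newtons":{"type":"number"}},"required":["rows"]}

```bash
mkdir -p pics
cat > h.py <<'E'
import numpy as np, cv2
from scipy.spatial.transform import Rotation as R
from cell import status, cams, arm
def cap(n):
    s=status.observe(); d=cams.get_image(n)
    if n=='wrist':
        T=np.eye(4);T[:3,:3]=R.from_rotvec(s['ee_rot']).as_matrix();T[:3,3]=s['position']
        M=T@np.array(d['tool_from_camera'])
    else:
        M=np.eye(4);a=np.array(d['attitude'],float)
        M[:3,:3]=a if a.shape==(3,3) else R.from_rotvec(a).as_matrix();M[:3,3]=d['eye']
    K=np.array(d['camera_matrix']);z=d['range_z'];v,u=np.indices(z.shape)
    P=np.stack([(u-K[0,2])/K[0,0]*z,(v-K[1,2])/K[1,1]*z,z],-1)@M[:3,:3].T+M[:3,3]
    P[z==0]=np.nan
    return d['pixels'],P,M,K
E
python3 - <<'E'
from h import *
s=status.observe();print(s)
for n in ['scene','side','wrist']:
    im,P,M,K=cap(n);cv2.imwrite(f'pics/{n}0.png',im[...,::-1]);np.savez(f'{n}0.npz',im=im,P=P,M=M,K=K)
    print(n,M.round(3).tolist(), np.nanpercentile(P[...,2],[1,50,99]))
E
```

```text
{'clock': 0.0, 'joints': array([ 1.16942454,  0.43522015,  0.02496347,  1.5740853 , -0.01156001,
        1.13398831, -0.07510567]), 'dq': array([-0.00079346, -0.00055273, -0.00092391, -0.00025668,  0.00186318,
       -0.00024332,  0.00062839]), 'joint_efforts': array([-8.63323912e-04, -6.67847514e+01,  9.84368138e-01, -3.14462757e+01,
       -6.06258097e-02,  4.27764840e-02,  1.56438714e-04]), 'position': array([ 0.18375723, -0.59685096,  0.22595119]), 'ee_rot': array([ 0.98722629,  1.33721891, -0.98593165]), 'force': array([-0.4266513 ,  0.63302011,  0.00686207]), 'ft_torque': array([ 0.02633124, -0.05813562, -0.0254917 ]), 'width': 1.0022666650019556}
scene [[-0.076, 0.865, -0.495, 0.93], [0.997, 0.062, -0.044, 0.096], [-0.008, -0.497, -0.868, 1.001], [0.0, 0.0, 0.0, 1.0]] [-0.18596889  0.00047454  0.27924291]
side [[-0.966, -0.18, 0.185, 0.254], [-0.258, 0.649, -0.716, 0.767], [0.008, -0.739, -0.674, 0.776], [0.0, 0.0, 0.0, 1.0]] [-0.6450584   0.00144716  0.35153765]
wrist [[0.294, -0.912, -0.287, 0.262], [-0.956, -0.281, -0.087, -0.572], [-0.002, 0.3, -0.954, 0.385], [0.0, 0.0, 0.0, 1.0]] [-0.55499324  0.00163039  0.33476777]
```

View pics/scene0.png

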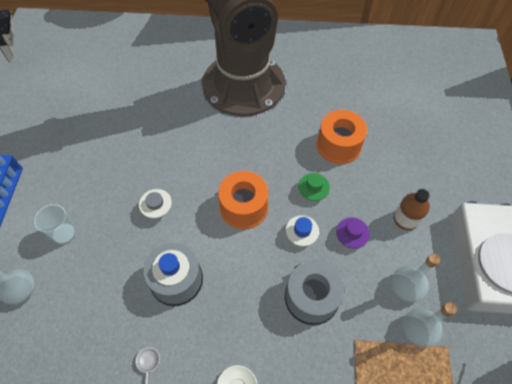

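View pics/side0.png

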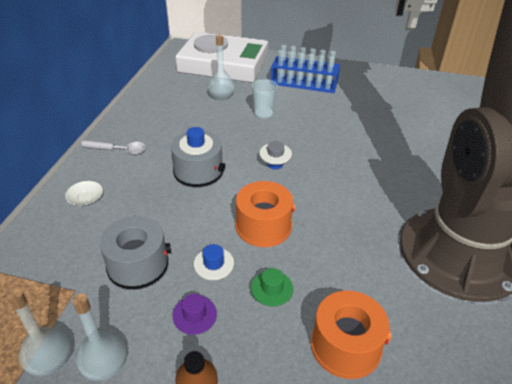

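View pics/wrist0.png

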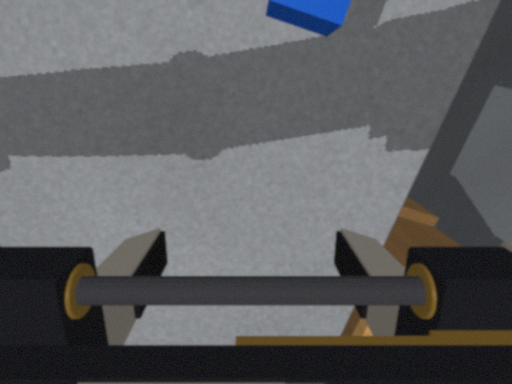

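Scene candidates:
- **Knob-up covers:** white at (303,230), green at (314,187), purple at (353,233). The white one is meant. The piece at (155,203) is the drying cover, boss up.
- **Open heaters:** grey at (315,292), orange at (243,200) and (342,137). The grey one is meant. The grey heater at (173,275) is closed.

Next I measure these and confirm them in a crop.

Run:
```python
from h import *
from scipy.optimize import least_squares
def circ(p,r=None):
    c0=p.mean(0)
    f=lambda q:np.hypot(*(p-q[:2]).T)-(q[2] if r is None else r)
    return least_squares(f,[*c0,.03],loss='soft_l1',f_scale=.002).x
D={n:np.load(n+'0.npz') for n in['scene','side']}
boxes={'scene':dict(cover=(280,208,325,252),well=(278,255,350,330),closed=(140,245,207,308),dry=(133,183,178,222)),
'side':dict(cover=(190,240,238,282),well=(98,212,175,288),closed=(168,124,228,186),dry=(255,138,296,170))}
for n in D:
    d=D[n]
    for k,(a,b,c,e) in boxes[n].items():
        P=d['P'][b:e,a:c].reshape(-1,3);C=d['im'][b:e,a:c].reshape(-1,3).astype(int)
        z=P[:,2]
        hs,ed=np.histogram(z[z>.008],bins=np.arange(.008,.14,.004));print(n,k,{round(float(x),3):int(y) for x,y in zip(ed,hs) if y>15})
        if k in('cover','closed','dry'):
            blue=(C[:,2]>C[:,0]+60)
            q=P[blue]; 
            if len(q): t=np.nanpercentile(q[:,2],95);top=q[q[:,2]>t-.004];print('  blue top',t,len(top),'mid',((top.min(0)+top.max(0))/2).round(4), np.ptp(top,axis=0).round(3))
        lev={'cover':(.018,.03),'well':(.075,.086),'closed':(.08,.09),'dry':(.03,.042)}[k]
        m=(z>lev[0])&(z<lev[1])
        if k!='well': m&=C.min(1)>140
        q=P[m];print('  level',len(q),'mid',((q.min(0)+q.max(0))/2).round(4),np.ptp(q,axis=0).round(3),'mean',q.mean(0).round(4))
im=D['scene']['im'];a=cv2.resize(im[170:340,230:380],None,fx=3.5,fy=3.5,interpolation=3)
cv2.imwrite('pics/crop1.png',a[...,::-1])
```

```text
scene cover {0.02: 71, 0.024: 369, 0.028: 67, 0.052: 43, 0.056: 165, 0.06: 25}
  blue top 0.0603250988344323 176 mid [0.4796 0.18   0.059 ] [0.04  0.038 0.005]
  level 456 mid [0.48   0.1808 0.0249] [0.08  0.077 0.01 ] mean [0.4868 0.1806 0.0258]
scene well {0.008: 79, 0.012: 31, 0.016: 24, 0.02: 19, 0.024: 22, 0.028: 30, 0.032: 29, 0.036: 21, 0.04: 148, 0.044: 328, 0.048: 60, 0.052: 46, 0.056: 40, 0.06: 40, 0.064: 51, 0.068: 46, 0.072: 68, 0.076: 1043, 0.08: 806}
  level 1886 mid [0.6344 0.2068 0.0801] [0.119 0.117 0.01 ] mean [0.6363 0.2068 0.0797]
scene closed {0.008: 78, 0.012: 31, 0.016: 24, 0.02: 35, 0.024: 29, 0.028: 26, 0.032: 33, 0.036: 17, 0.04: 41, 0.044: 25, 0.048: 29, 0.052: 28, 0.056: 32, 0.06: 33, 0.064: 25, 0.068: 34, 0.072: 40, 0.076: 689, 0.08: 622, 0.084: 498, 0.088: 66, 0.1: 17, 0.112: 48, 0.116: 226, 0.12: 33}
  blue top 0.12054741451893153 227 mid [ 0.6152 -0.1066  0.1195] [0.04  0.039 0.006]
  level 659 mid [ 0.6128 -0.1064  0.085 ] [0.084 0.08  0.01 ] mean [ 0.6183 -0.1024  0.0854]
scene dry {0.032: 75, 0.036: 367, 0.04: 55, 0.048: 18, 0.052: 44, 0.056: 158, 0
[... 826 characters left out ...]
: 82, 0.044: 68, 0.048: 60, 0.052: 66, 0.056: 70, 0.06: 70, 0.064: 59, 0.068: 75, 0.072: 61, 0.076: 234, 0.08: 429, 0.084: 285, 0.088: 71, 0.092: 26, 0.096: 20, 0.1: 23, 0.104: 28, 0.108: 26, 0.112: 22, 0.116: 139, 0.12: 21}
  blue top 0.12022946254262577 156 mid [ 0.6137 -0.104   0.119 ] [0.04  0.043 0.005]
  level 398 mid [ 0.6162 -0.1027  0.085 ] [0.084 0.099 0.01 ] mean [ 0.6095 -0.0936  0.0859]
side dry {0.008: 19, 0.012: 19, 0.032: 21, 0.036: 253, 0.04: 71, 0.044: 25, 0.048: 18, 0.052: 24, 0.056: 119, 0.06: 28}
  blue top 0.015585306942247357 17 mid [ 0.4338 -0.1633  0.0142] [0.034 0.013 0.005]
  level 320 mid [ 0.4369 -0.1755  0.0376] [0.079 0.074 0.009] mean [ 0.4337 -0.1673  0.0386]
```

View pics/crop1.png

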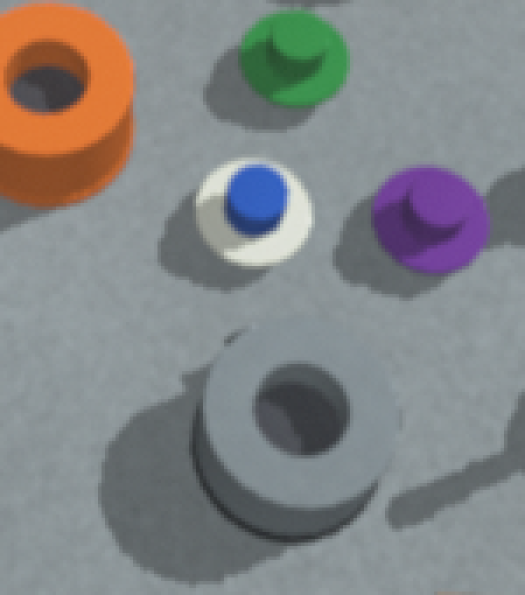

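The crop confirms it. The white disc with the blue knob is at scene (303,230), and the open grey heater is at (315,292), with orange, green and purple look-alikes around them. Now I check clearance for the jaw direction and the travel path.

Run:
```python
from h import *
D={n:np.load(n+'0.npz') for n in['scene','side']}
P=np.concatenate([d['P'].reshape(-1,3) for d in D.values()])
P=P[np.isfinite(P).all(1)]
s=status.observe();Rm=R.from_rotvec(s['ee_rot']).as_matrix();print(Rm.round(3))
c=np.array([.479,.182]);w=np.array([.633,.208])
for nm,o,zlo in(('cover',c,.02),('well',w,.1)):
  for ang in range(0,180,15):
    a=np.radians(ang);u=np.array([np.cos(a),np.sin(a)]);v=np.array([-u[1],u[0]])
    q=P[:,:2]-o;i=q@u;j=q@v
    def mx(m): return round(float(P[m,2].max()),3) if m.any() else 0
    f=(abs(i)<.075)&(abs(i)>.036)&(abs(j)<.022)&(P[:,2]<.3)
    b=(abs(i)<.105)&(abs(j)<.05)&(P[:,2]<.3)&(np.hypot(i,j)>.03)
    print(nm,ang,'finger',mx(f),'body',mx(b))
# path
A=s['position'][:2]
for B in(c,):
  t=np.clip(((P[:,:2]-A)@(B-A))/((B-A)@(B-A)),0,1);dist=np.linalg.norm(P[:,:2]-A-t[:,None]*(B-A),axis=1)
  for k in np.arange(0.1,1,.1):
    m=(dist<.12)&(abs(t-k)<.05)&(P[:,2]<.5);print(round(k,1),np.percentile(P[m,2],[90,99.5]).round(3) if m.any() else None)
```

```text
[[-0.     0.956  0.294]
 [ 0.001  0.294 -0.956]
 [-1.    -0.    -0.001]]
cover 0 finger 0.03 body 0.084
cover 15 finger 0.03 body 0.084
cover 30 finger 0.029 body 0.084
cover 45 finger 0.029 body 0.085
cover 60 finger 0.029 body 0.084
cover 75 finger 0.03 body 0.083
cover 90 finger 0.03 body 0.085
cover 105 finger 0.03 body 0.083
cover 120 finger 0.029 body 0.061
cover 135 finger 0.029 body 0.059
cover 150 finger 0.03 body 0.083
cover 165 finger 0.03 body 0.084
well 0 finger 0.085 body 0.085
well 15 finger 0.084 body 0.085
well 30 finger 0.084 body 0.085
well 45 finger 0.084 body 0.085
well 60 finger 0.084 body 0.085
well 75 finger 0.084 body 0.085
well 90 finger 0.084 body 0.085
well 105 finger 0.085 body 0.085
well 120 finger 0.085 body 0.085
well 135 finger 0.085 body 0.085
well 150 finger 0.085 body 0.085
well 165 finger 0.085 body 0.085
0.1 [0.313 0.336]
0.2 [0.003 0.005]
0.3 [0.003 0.005]
0.4 [0.003 0.005]
0.5 [0.003 0.04 ]
0.6 [0.04  0.061]
0.7 [0.003 0.082]
0.8 [0.081 0.084]
0.9 [0.069 0.083]
```

{"name": "step_arm", "arguments": {
  "rows": [
    [-1, 0, 0.639, -0.822, -0.333, 0, 0],
    [-1, 0, 0.639, -0.822, -0.333, 0, 0],
    [-1, 0, 0.639, -0.822, -0.333, 0, 0],
    [-1, 0, 0.639, -0.822, -0.333, 0, 0],
    [-1, 0, 0.639, -0.822, -0.333, 0, 0],
    [-1, 0, 0.639, -0.822, -0.333, 0, 0],
    [-1, 0, 0.639, -0.822, -0.333, 0, 0],
    [-1, 0, 0.639, -0.822, -0.333, 0, 0],
    [-1, 0, 0.639, -0.822, -0.333, 0, 0],
    [-1, 0, 0.639, -0.822, -0.333, 0, 0],
    [-1, 0, 0.639, -0.822, -0.333, 0, 0],
    [-1, 0, 0.639, -0.822, -0.333, 0, 0]
  ]
}}

```text
clock: 1.15
position: [0.3611, -0.1278, 0.2269]
ee_rot: [0.72, 1.447, -0.721]
force: [0.7, -0.5, -0.4]
width: 0.997
```

```bash
cat >> h.py <<'E'
def go(x,y,z,ang=None):
    s=status.observe();Rm=R.from_rotvec(s['ee_rot']).as_matrix()
    d=Rm.T@(np.array([x,y,z])-s['position'])/.8
    yaw=np.degrees(np.arctan2(Rm[1,2],Rm[0,2]))
    print('pos',s['position'].round(4),'frac',d.round(4),'jaw yaw',yaw.round(2),'toolx',Rm[:,0].round(3),'j',s['joints'].round(2),'F',s['force'].round(1),'w',round(s['width'],3),'t',s['clock'])
    if ang is not None:
        t=np.array([[0,0,-1.]]).T; zz=np.array([np.cos(np.radians(ang)),np.sin(np.radians(ang)),0]);xx=np.array([0,0,-1.])
        G=np.stack([xx,np.cross(zz,xx),zz],1);print('turn',(R.from_matrix(Rm.T@G).as_rotvec()/np.radians(60)).round(4))
E
python3 -c "
from h import *
go(.479,.182,.226,-53)"
```

```text
pos [ 0.3611 -0.1278  0.2269] frac [ 0.0009  0.3511 -0.2201] jaw yaw -52.92 toolx [ 0.    -0.001 -1.   ] j [ 0.6   0.06 -0.42  2.08  0.03  1.   -0.75] F [ 0.7 -0.5 -0.4] w 0.997 t 1.15
turn [0.0013 0.0006 0.0001]
```

{"name": "step_arm", "arguments": {
  "rows": [
    [-1, 0, 0.351, -0.22, 0, 0, 0],
    [-1, 0, 0.351, -0.22, 0, 0, 0],
    [-1, 0, 0.351, -0.22, 0, 0, 0],
    [-1, 0, 0.351, -0.22, 0, 0, 0],
    [-1, 0, 0.351, -0.22, 0, 0, 0],
    [-1, 0, 0.351, -0.22, 0, 0, 0],
    [-1, 0, 0.351, -0.22, 0, 0, 0],
    [-1, 0, 0.351, -0.22, 0, 0, 0],
    [-1, 0, 0.351, -0.22, 0, 0, 0],
    [-1, 0, 0.351, -0.22, 0, 0, 0],
    [-1, 0, 0.351, -0.22, 0, 0, 0]
  ]
}}

```text
clock: 2.07
position: [0.4785, 0.1797, 0.2262]
ee_rot: [0.719, 1.449, -0.721]
force: [-0.2, -1.3, -0.2]
width: 1.003
```

Run:
```python
from h import *
go(.479,.182,.11,-53)
im,P,M,K=cap('wrist');cv2.imwrite('pics/wrist1.png',im[...,::-1])
C=im.astype(int);z=P[...,2]
b=(C[...,2]>C[...,0]+60)&(z>.05)&(z<.066);q=P[b];print('knob',len(q),((q.min(0)+q.max(0))/2).round(4),np.ptp(q,axis=0).round(3))
w=(C.min(2)>140)&(z>.018)&(z<.032);q=P[w];print('disc',len(q),((q.min(0)+q.max(0))/2).round(4),np.ptp(q,axis=0).round(3))
```

```text
pos [0.4785 0.1797 0.2262] frac [ 0.1452  0.0024 -0.002 ] jaw yaw -52.87 toolx [-0.001 -0.001 -1.   ] j [ 0.03  0.32 -0.63  1.81  0.21  1.08 -1.6 ] F [-0.2 -1.3 -0.2] w 1.003 t 2.0667
turn [ 0.0021 -0.0001  0.0013]
knob 1191 [0.4802 0.1826 0.0561] [0.041 0.041 0.012]
disc 1876 [0.4796 0.1826 0.0264] [0.079 0.079 0.008]
```

View pics/wrist1.png

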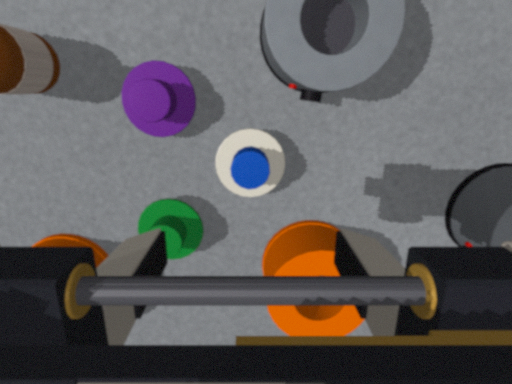

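The wrist view shows the cover at (250,162), with green, purple and orange parts clear of the fingers. All three cameras agree on (0.480, 0.183). I descend now.

{"name": "step_arm", "arguments": {
  "rows": [
    [-1, 0.05, 0.0035, -0.002, 0, 0, 0],
    [-1, 0.1, 0.0035, -0.002, 0, 0, 0],
    [-1, 0.15, 0.0035, -0.002, 0, 0, 0],
    [-1, 0.18, 0.0035, -0.002, 0, 0, 0],
    [-1, 0.2, 0.0035, -0.002, 0, 0, 0],
    [-1, 0.215, 0.0035, -0.002, 0, 0, 0],
    [-1, 0.23, 0.0035, -0.002, 0, 0, 0],
    [-1, 0.24, 0.0035, -0.002, 0, 0, 0],
    [-1, 0.24, 0.0035, -0.002, 0, 0, 0],
    [-1, 0.24, 0.0035, -0.002, 0, 0, 0]
  ]
}}

```text
clock: 2.95
position: [0.4803, 0.1825, 0.0349]
ee_rot: [0.721, 1.448, -0.721]
force: [0.1, -0.1, 0.5]
width: 0.999
```

```bash
python3 -c "
from h import *
go(.480,.1826,.033,-53)"
```

```text
pos [0.4803 0.1825 0.0349] frac [ 0.0024 -0.0002 -0.0003] jaw yaw -52.94 toolx [ 0. -0. -1.] j [-0.09  0.57 -0.51  2.01  0.43  0.68 -1.8 ] F [ 0.1 -0.1  0.5] w 0.999 t 2.95
turn [0.001  0.0003 0.0001]
```

{"name": "step_arm", "arguments": {
  "rows": [
    [0, 0.002, 0, 0, 0, 0, 0],
    [0.3, 0.002, 0, 0, 0, 0, 0],
    [1, 0.002, 0, 0, 0, 0, 0],
    [1, 0.002, 0, 0, 0, 0, 0],
    [1, 0.002, 0, 0, 0, 0, 0],
    [1, 0.002, 0, 0, 0, 0, 0],
    [1, 0.002, 0, 0, 0, 0, 0],
    [1, 0.002, 0, 0, 0, 0, 0],
    [1, 0.002, 0, 0, 0, 0, 0],
    [1, 0.002, 0, 0, 0, 0, 0]
  ],
  "newtons": 25
}}

```text
clock: 3.78
position: [0.4802, 0.1829, 0.0331]
ee_rot: [0.72, 1.448, -0.721]
force: [-0.4, 0.1, 1.0]
width: 0.452
```

{"name": "step_arm", "arguments": {
  "rows": [
    [1, -0.01, 0, 0, 0, 0, 0],
    [1, -0.03, 0, 0, 0, 0, 0],
    [1, -0.06, 0, 0, 0, 0, 0],
    [1, -0.09, 0, 0, 0, 0, 0],
    [1, -0.12, 0, 0, 0, 0, 0],
    [1, -0.15, 0, 0, 0, 0, 0],
    [1, -0.17, 0, 0, 0, 0, 0],
    [1, -0.17, 0, 0, 0, 0, 0],
    [1, -0.17, 0, 0, 0, 0, 0]
  ]
}}

```text
clock: 4.53
position: [0.4805, 0.1831, 0.17]
ee_rot: [0.721, 1.447, -0.719]
force: [-0.4, -1.0, -1.9]
width: 0.452
```

Run:
```python
from h import *
go(.633,.208,.17,-53)
for n in['scene','side','wrist']:
    im,P,M,K=cap(n);cv2.imwrite(f'pics/{n}2.png',im[...,::-1]);np.savez(f'{n}2.npz',im=im,P=P,M=M,K=K)
    C=im.astype(int);z=P[...,2]
    w=(np.ptp(C,axis=2)<45)&(C.min(2)>120)&(z>.13)&(z<.2)&(np.hypot(P[...,0]-.48,P[...,1]-.183)<.06);q=P[w];
    if len(q)>30: print(n,'disc',len(q),((q.min(0)+q.max(0))/2).round(4),np.ptp(q,axis=0).round(3))
```

```text
pos [0.4805 0.1831 0.17  ] frac [0.0004 0.1709 0.0902] jaw yaw -52.91 toolx [ 0.002  0.    -1.   ] j [ 0.01  0.39 -0.62  1.88  0.27  0.96 -1.66] F [-0.4 -1.  -1.9] w 0.452 t 4.5333
turn [ 0.0015  0.0007 -0.0016]
scene disc 375 [0.4917 0.1844 0.1747] [0.056 0.07  0.036]
side disc 555 [0.4776 0.1953 0.1706] [0.078 0.057 0.029]
wrist disc 5186 [0.4889 0.188  0.1699] [0.059 0.069 0.027]
```

View pics/wrist2.png

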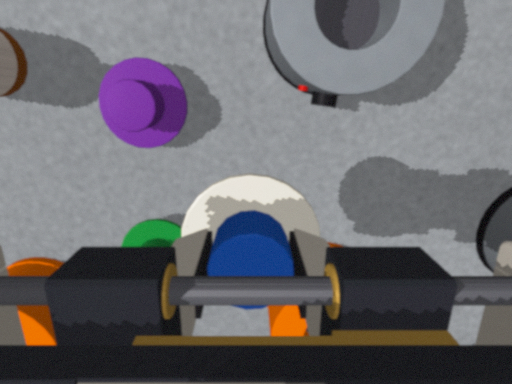

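View pics/side2.png

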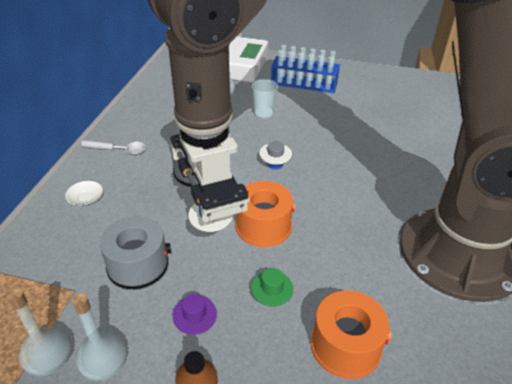

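The wrist view shows the cover held by its knob at (250,255), disc level, with the well at top right. I refine the well position from the wrist depth.

Run:
```python
from h import *
from scipy.optimize import least_squares
for f,box in (('wrist2',(255,0,450,120)),('scene0',(278,255,350,330)),('side0',(98,212,175,288)),('scene2',(278,255,350,330)),('side2',(98,212,175,288))):
    d=np.load(f+'.npz');a,b,c,e=box
    P=d['P'][b:e,a:c];z=P[...,2]
    m=((abs(z-.08)<.006)).astype(np.uint8)
    cs,_=cv2.findContours(m,cv2.RETR_CCOMP,cv2.CHAIN_APPROX_NONE)
    pts=np.concatenate([P[k[:,0,1],k[:,0,0]] for k in cs if len(k)>20])[:,:2]
    r=least_squares(lambda q:np.minimum(abs(np.hypot(*(pts-q).T)-.06),abs(np.hypot(*(pts-q).T)-.029)),[.633,.208],loss='soft_l1',f_scale=.0015)
    print(f,len(pts),r.x.round(4),np.median(abs(r.fun)).round(4))
go(.633,.208,.17,-53)
```

```text
wrist2 479 [0.634  0.2094] 0.0005
scene0 235 [0.6344 0.2066] 0.001
side0 239 [0.6321 0.2097] 0.0009
scene2 237 [0.6344 0.2067] 0.001
side2 243 [0.6323 0.2098] 0.001
pos [0.4794 0.1825 0.1681] frac [-0.0027  0.1723  0.0903] jaw yaw -52.9 toolx [-0.002 -0.001 -1.   ] j [ 0.01  0.39 -0.62  1.88  0.27  0.96 -1.66] F [-0.3 -0.1 -1.2] w 0.453 t 4.6833
turn [ 0.0016 -0.0004  0.0018]
```

{"name": "step_arm", "arguments": {
  "rows": [
    [1, 0, 0.03, 0.0155, 0, 0, 0],
    [1, 0, 0.07, 0.0365, 0, 0, 0],
    [1, 0, 0.11, 0.0575, 0, 0, 0],
    [1, 0, 0.145, 0.0755, 0, 0, 0],
    [1, 0, 0.1725, 0.09, 0, 0, 0],
    [1, 0, 0.1725, 0.09, 0, 0, 0],
    [1, 0, 0.1725, 0.09, 0, 0, 0],
    [1, 0, 0.1725, 0.09, 0, 0, 0],
    [1, 0, 0.1725, 0.09, 0, 0, 0]
  ]
}}

```text
clock: 5.43
position: [0.6323, 0.2088, 0.1685]
ee_rot: [0.719, 1.45, -0.721]
force: [0.4, -1.0, -2.1]
width: 0.449
```

Run:
```python
from h import *
go(.6335,.2088,.094,-53)
for n in['scene','side']:
    im,P,M,K=cap(n);cv2.imwrite(f'pics/{n}3.png',im[...,::-1])
go(.6335,.2088,.094,-53)
```

```text
pos [0.6323 0.2088 0.1685] frac [0.0931 0.0013 0.001 ] jaw yaw -52.85 toolx [-0.002 -0.001 -1.   ] j [-0.06  0.61 -0.55  1.5   0.34  1.13 -1.6 ] F [ 0.4 -1.  -2.1] w 0.449 t 5.4333
turn [ 0.0025 -0.0005  0.0016]
pos [0.6327 0.2087 0.1692] frac [0.0939 0.0009 0.0005] jaw yaw -52.86 toolx [-0. -0. -1.] j [-0.06  0.61 -0.55  1.5   0.34  1.13 -1.6 ] F [-0.8 -0.1 -0.9] w 0.449 t 5.5333
turn [0.0023 0.0001 0.0006]
```

View pics/side3.png

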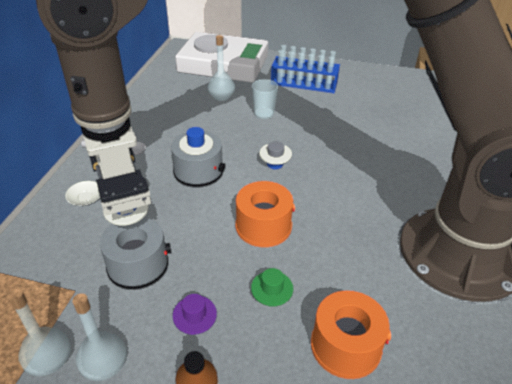

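The side view shows the disc directly above the open well at (135,235). I descend to about 4 mm short of seating.

{"name": "step_arm", "arguments": {
  "rows": [
    [1, 0.02, 0.001, 0.0005, 0, 0, 0],
    [1, 0.04, 0.001, 0.0005, 0, 0, 0],
    [1, 0.055, 0.001, 0.0005, 0, 0, 0],
    [1, 0.068, 0.001, 0.0005, 0, 0, 0],
    [1, 0.078, 0.001, 0.0005, 0, 0, 0],
    [1, 0.085, 0.001, 0.0005, 0, 0, 0],
    [1, 0.089, 0.001, 0.0005, 0, 0, 0],
    [1, 0.089, 0.001, 0.0005, 0, 0, 0],
    [1, 0.089, 0.001, 0.0005, 0, 0, 0]
  ]
}}

```text
clock: 6.28
position: [0.6347, 0.2091, 0.0982]
ee_rot: [0.721, 1.448, -0.72]
force: [-0.1, 0.0, 0.2]
width: 0.458
```

```bash
python3 -c "
from h import *
go(.6335,.2088,.093,-53)"
```

```text
pos [0.6347 0.2091 0.0982] frac [ 0.0066 -0.0015 -0.0006] jaw yaw -52.91 toolx [ 0.  0. -1.] j [-0.07  0.68 -0.53  1.56  0.39  1.   -1.63] F [-0.1  0.   0.2] w 0.458 t 6.2833
turn [ 0.0016  0.0001 -0.0004]
```

Force is still small. Now fine steps until contact.

{"name": "step_arm", "arguments": {
  "rows": [
    [1, 0.0015, 0, 0, 0, 0, 0],
    [1, 0.003, 0, 0, 0, 0, 0],
    [1, 0.004, 0, 0, 0, 0, 0],
    [1, 0.004, 0, 0, 0, 0, 0],
    [1, 0.004, 0, 0, 0, 0, 0]
  ]
}}

```text
clock: 6.7
position: [0.6346, 0.2089, 0.0948]
ee_rot: [0.72, 1.448, -0.721]
force: [0.5, 0.1, -2.6]
width: 0.452
```

{"name": "step_arm", "arguments": {
  "rows": [
    [1, 0.001, 0, 0, 0, 0, 0],
    [1, 0.002, 0, 0, 0, 0, 0],
    [1, 0.002, 0, 0, 0, 0, 0],
    [1, 0.002, 0, 0, 0, 0, 0]
  ]
}}

```text
clock: 7.03
position: [0.6346, 0.209, 0.0933]
ee_rot: [0.721, 1.448, -0.72]
force: [0.7, -0.1, 0.4]
width: 0.452
```

Run:
```python
from h import *
go(.6335,.2088,.093,-53)
im,P,M,K=cap('side');cv2.imwrite('pics/side4.png',cv2.resize(im[120:320,40:240],None,fx=3,fy=3,interpolation=3)[...,::-1])
go(.6335,.2088,.093,-53)
```

```text
pos [0.6346 0.209  0.0933] frac [ 0.0003 -0.0013 -0.0007] jaw yaw -52.91 toolx [ 0.  0. -1.] j [-0.07  0.69 -0.52  1.57  0.39  0.99 -1.64] F [ 0.7 -0.1  0.4] w 0.452 t 7.0333
turn [ 0.0015  0.0001 -0.0002]
pos [0.6347 0.209  0.0933] frac [ 0.0004 -0.0013 -0.0007] jaw yaw -52.91 toolx [ 0.  0. -1.] j [-0.07  0.69 -0.52  1.57  0.39  0.99 -1.64] F [ 0.1 -0.2 -0.1] w 0.45 t 7.0833
turn [ 0.0016  0.0001 -0.0003]
```

View pics/side4.png

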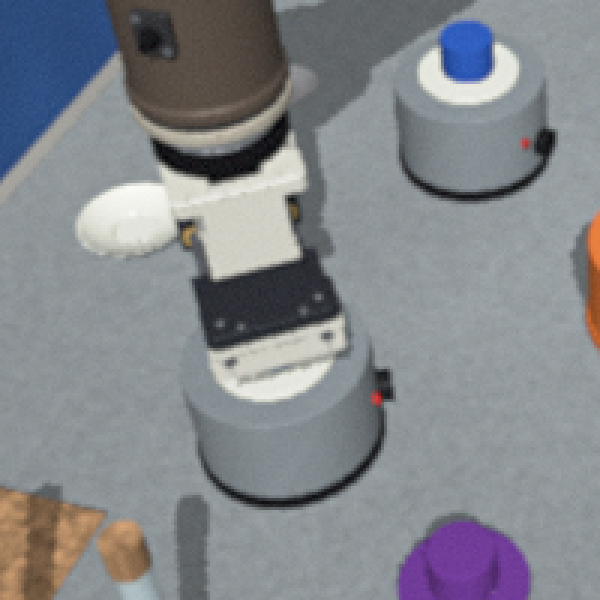

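The side view shows the disc lying on the heater at about crop (270,380), centred. The force went from −2.6 N to about 0, so the heater now carries the weight. I press 1 mm more, then release.

{"name": "step_arm", "arguments": {
  "rows": [
    [1, 0.0012, 0, 0, 0, 0, 0],
    [1, 0.0012, 0, 0, 0, 0, 0],
    [1, 0.0012, 0, 0, 0, 0, 0]
  ]
}}

```text
clock: 7.33
position: [0.6347, 0.209, 0.0932]
ee_rot: [0.721, 1.447, -0.72]
force: [-2.8, -2.7, 8.3]
width: 0.45
```

Contact confirmed at 8 N up. Back off the extra 1 mm and open gently.

{"name": "step_arm", "arguments": {
  "rows": [
    [1, -0.001, 0, 0, 0, 0, 0],
    [0.05, -0.001, 0, 0, 0, 0, 0],
    [-0.1, -0.001, 0, 0, 0, 0, 0],
    [-0.3, -0.001, 0, 0, 0, 0, 0],
    [-0.6, -0.001, 0, 0, 0, 0, 0],
    [-0.8, -0.001, 0, 0, 0, 0, 0],
    [-0.8, -0.001, 0, 0, 0, 0, 0],
    [-0.8, -0.001, 0, 0, 0, 0, 0]
  ],
  "newtons": 10
}}

```text
clock: 8.0
position: [0.6345, 0.2089, 0.0929]
ee_rot: [0.72, 1.448, -0.72]
force: [-0.2, -0.8, 0.2]
width: 0.865
```

```bash
python3 -c "
from h import *
go(.6335,.2088,.25,-53)"
```

```text
pos [0.6345 0.2089 0.0929] frac [-0.1964 -0.0012 -0.0006] jaw yaw -52.9 toolx [ 0. -0. -1.] j [-0.07  0.69 -0.52  1.57  0.39  0.99 -1.64] F [-0.2 -0.8  0.2] w 0.865 t 8.0
turn [0.0016 0.0001 0.    ]
```

{"name": "step_arm", "arguments": {
  "rows": [
    [-0.8, -0.01, 0, 0, 0, 0, 0],
    [-0.8, -0.03, 0, 0, 0, 0, 0],
    [-0.8, -0.06, 0, 0, 0, 0, 0],
    [-0.8, -0.1, 0, 0, 0, 0, 0],
    [-0.8, -0.14, 0, 0, 0, 0, 0],
    [-0.8, -0.18, 0, 0, 0, 0, 0],
    [-0.8, -0.2, 0, 0, 0, 0, 0],
    [-0.8, -0.2, -0.08, 0, 0, 0, 0],
    [-0.8, -0.2, -0.1, 0, 0, 0, 0],
    [-0.8, -0.2, -0.1, 0, 0, 0, 0],
    [-0.8, -0.2, -0.1, 0, 0, 0, 0]
  ]
}}

```text
clock: 8.92
position: [0.5694, 0.159, 0.2538]
ee_rot: [0.72, 1.447, -0.722]
force: [0.7, -1.5, 0.6]
width: 0.901
```

Run:
```python
from h import *
go(.6335,.2088,.25,-53)
for n in['scene','side','wrist']:
    im,P,M,K=cap(n);cv2.imwrite(f'pics/{n}5.png',im[...,::-1])
    C=im.astype(int);z=P[...,2];near=np.hypot(P[...,0]-.634,P[...,1]-.209)<.07
    for nm,m in(('knob',(C[...,2]>C[...,0]+60)&(z>.112)&(z<.125)&near),('disc',(C.min(2)>140)&(np.ptp(C,axis=2)<40)&(z>.08)&(z<.093)&near),('dry',(C.min(2)>140)&(abs(z-.038)<.006)&(np.hypot(P[...,0]-.438,P[...,1]+.18)<.07))):
        q=P[m]
        if len(q)>50:
            A=np.c_[q[:,:2]-q[:,:2].mean(0),np.ones(len(q))];c=np.linalg.lstsq(A,q[:,2],rcond=None)[0]
            print(n,nm,len(q),((q.min(0)+q.max(0))/2).round(4),np.ptp(q,axis=0).round(3),'slope',c[:2].round(3))
```

```text
pos [0.5694 0.159  0.2538] frac [ 0.0047  0.1014 -0.0014] jaw yaw -52.97 toolx [ 0.    -0.002 -1.   ] j [ 0.06  0.43 -0.6   1.58  0.26  1.21 -1.52] F [ 0.7 -1.5  0.6] w 0.901 t 8.9167
turn [0.0005 0.0015 0.0007]
scene knob 316 [0.6345 0.2064 0.118 ] [0.041 0.039 0.01 ] slope [-0.015  0.016]
scene disc 1153 [0.633  0.2077 0.0865] [0.114 0.114 0.013] slope [ 0.01  -0.006]
scene dry 494 [ 0.4387 -0.1819  0.0379] [0.08  0.078 0.011] slope [-0.003  0.005]
side knob 321 [0.6322 0.2103 0.117 ] [0.042 0.042 0.01 ] slope [ 0.022 -0.038]
side disc 688 [0.6353 0.2147 0.0855] [0.085 0.103 0.011] slope [-0.004 -0.005]
side dry 330 [ 0.4365 -0.1751  0.0382] [0.078 0.075 0.011] slope [ 0.002 -0.016]
wrist knob 1717 [0.6335 0.2095 0.1191] [0.04  0.04  0.005] slope [-0.002 -0.002]
wrist disc 2966 [0.6328 0.2104 0.0847] [0.081 0.08  0.009] slope [ 0.004 -0.012]
```

View pics/side5.png

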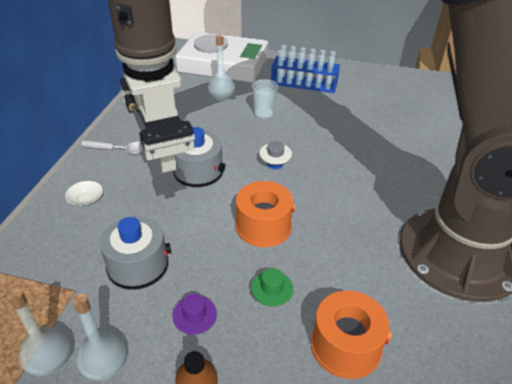

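View pics/wrist5.png

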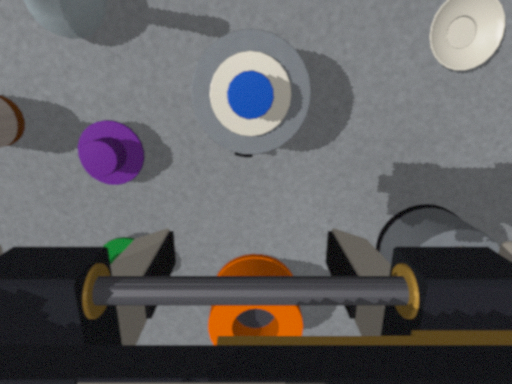

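The wrist view shows the cover seated centrally on the grey heater, knob at (250,94). The side view shows it level at (130,240), with the drying cover still at (275,155). The knob top is at about 0.118 m and the slopes are near zero. I hand in.

```bash
python3 -c "
from cell import arm
print(arm.sign_off())"
```

```text
the job is handed in; nothing more can be done
None
```

The white knob-up cover now sits in the open grey heater's well, boss down and knob up. I handed the job in at about 9 s; the hand-in reports no verdict.

I gripped the cover by its knob and lowered it until the heater carried its weight. A 1 mm press read 8 N, and I backed that off before letting go.

- **Position:** the knob axis is at about (0.633, 0.209), within 1–2 mm of the well axis in each camera. The scene and side cameras differ from each other by 2–4 mm, about what the calibration allows.
- **Height and tilt:** the knob top is 0.117–0.119 m above the bench, against 0.118 m for a seated cover. The wrist camera shows a tilt below 0.01 rad on the knob top. The side camera's knob slope of about 0.04 disagrees, probably from edge pixels, but is still within the limit.
- **Other cover:** the drying cover is within 1 mm of where it started.
- **Gripper:** it is open and clear of everything.
- **Disc check:** the disc measurements from the scene and side cameras were no use, because pale heater pixels got into the mask. I relied on the knob and wrist-camera readings instead.

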